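# Stow the scanner's scale bar and the soft brush in their tray

### The job

Put the scanner's aluminium scale bar and the wide brush away, each lying flat in its own fitting compartment of the grey tray, with the side up that is up now. The bar's broad head belongs fully home under the steel keeper lip, with its narrow end held by the spring stop; the brush's bristles go to the end where its compartment is wide. Work gently, without dropping the parts or forcing them against the tray, and leave the other things on the bench where they are.

Things in the scene. Friction and masses are not known exactly. Their poses are not given: they have to be found in the camera images.
- bar: The scale bar: flat aluminium bar with small black round targets on top, 170 long (its x), 14 thick, 20 wide, except for the last 40 mm at its +x end, which is a head 34 wide. 0.1 to 0.25 kg. Origin: middle of its length and width, on the underside; z up. Lies on the bench, target side up.
- bar_head (a point): Middle of the end face of the bar's broad head, at the underside: 85 mm along the bar's +x from its origin.
- brush: The wide flat brush: wooden handle 115 long, 16 wide, then a 22 long, 32 wide steel ferrule, then stiff dark bristles (rigid) 33 long, 36 wide at its +x end; 170 long in all, 14 thick (bristles 12). Origin: middle of its length, on the underside; z up. Only the handle passes through the origin. The handle spans x = -85 to +30 mm.
- brush_tip (a point): Middle of the bristles' end edge at the underside: 85 mm along the brush's +x from its origin.
- tray: Grey tray fixed to the bench, 250 (x) by 170 (y), 28 high. Origin: centre of its underside. On a 6 thick base stand two slotted blocks, x = -125 to -35 and +35 to +125 mm, with an open finger channel 70 wide across the tray between them. Two compartments run along x through both blocks: the bar's at y = +42, the brush's at y = -42.
- bar_bed (a point): On the floor (6 mm above the bench) at the middle of the bar's compartment, axes as the tray's. The bar rests with its origin here, its +x along the tray's +x. Slot in the -x block 24 wide, in the +x block 38 wide, ending in a wall at x = +85 under the keeper lip. At the -x end is the spring stop, whose face at rest stands 160 mm from the lip's edge: less than the bar's length.
- lip (a point): Middle of the lower free edge of the steel keeper lip: a fixed strip over the +x end of the bar's slot, from the end wall 7 mm inwards, underside 16 above the floor, top 22.5. The bar's narrow end must go in first, tilted down, and press the stop back 10 to 15 mm so that the head passes down in front of the lip; let go, the spring slides it under.
- stop (a joint): Spring stop of the bar's compartment: steel block 20 wide, reaching 17.5 above the floor, its face at x = -82 mm from bar_bed at 0 (rest). Value = travel towards the tray's -x, up to 0.015 m; about 4 N at rest, 10 N fully pressed. It reads about 0.003 with the bar home.
- brush_bed (a point): On the floor at the middle of the brush's compartment, axes as the tray's. The brush rests with its origin here and its bristles (+x) towards the tray's -x. Slot in the -x block 40 wide, in the +x block 20 wide; end walls at x = -88 and +88 mm. No lip or stop here.
- weight: Bystander: small brass knobbed weight, 26 across, 34 high, stands between the parts. Origin under its centre.
- bottle: Bystander: amber bottle, 56 across, 120 high. Origin under its centre.
- jar: Bystander: clear jar with white cap, 60 across, 60 high. Origin under its centre.
- eraser: Bystander: white block 45 x 22 x 14. Origin under its centre.
- loupe: Bystander: black loupe, 38 across, 24 high. Origin under its centre.
- sample_box: Bystander: cardboard box 70 x 50 x 30. Origin under its centre.
Mind the look-alikes: they are no part of the job. What is shaped like the brush but blue is not meant.

How it is judged:
By the outcome, as a careful person would: the job done as asked, in the order asked, and still so for the second after the job is handed in, with the robot touching nothing.
It also fails if it takes over 64 s, if anything falls off the work surface, if the arm or the gripper's body presses on something with over 40 N, if the wrist force passes 120 N, or if a joint passes its speed limit or range.

### The arm

A 6-joint arm with a two-finger parallel gripper is mounted at the origin on the work surface. World frame = base frame: x ahead of the robot, y to its left, z up, the work surface at z = 0. Lengths are in m, angles in rad, forces in N, time in s.
With the tool pointing down it reaches from about 0.425 to 0.95 m from the base axis. Payload 3.5 kg.
Tool frame: the origin (TCP) lies between the finger pads; the fingertips stand 14 mm ahead of it and the grasp point (between the pads) lies 5 mm behind it; z points along the fingers, y is the line along which they close (so a half turn about z gives the same grasp; the last joint's range is limited). The gripper opens to 85 mm and grips with 20 to 120 N. Pads are 22 mm wide; open, the fingers measure 114 mm over their backs; the gripper's body (76 mm by 85 mm) begins 54 mm behind the grasp point. The pads swing forward as they close: fully open they stand 13 mm farther back than shut.
Start: joints at [1.193, 0.286, 1.577, -0, 1.279, -0.15], TCP at [0.152, 0.658, 0.245] pointing down, gripper open.
Joint ranges: [-2.77, 2.77], [-0.9, 2.22], [0.21, 2.48], [-1.53, 4.67], [0.24, 2.81], [-2.84, 2.84]. Speed limits (rad/s): [2.79, 2.79, 3.14, 3.14, 3.14, 3.14].

### API

Orientations are given as a unit quaternion [x, y, z, w].
In Python, from plant import * gives the robot as it stands.
- The arm moves only by the tool step_arm, never from a script. Its argument "commands" is a list of rows, each an object of numbers: "gripper": the gripper's target within -1 to 1 (shut at 1, half-way at 0, fully open at -1); "x", "y", "z": the shift along the tool's x, y, z in mm; "spin": the turn about the tool's z in degrees. A call has exactly 10 rows; each row shifts and turns the commanded pose from where the row before left it, along the tool's axes as they then stand; what a row does not reach is not made up. A row lasts 1/10 s, in which the tool goes at most 50 mm and 8.59 degrees, less where a joint would pass 70% of its speed; a pose out of reach is approached as far as the arm can. A call with a gripper value outside its range is refused whole. The fingers move at their own pace and stop on an object; "force" is the grip in N (left out, the last holds). Time passes only in rows, so rows that do not move let the fingers close, or fill a call up. It gives the time, the measured TCP pose, the force, the opening and the grip force at its end, in the units of the state.
- get_state(): the state, without advancing time (a new reading comes with each control period).
- read_camera(name): name is "scene" or "top" or "wrist"; returns a dict with "color" (420x560x3 uint8, red, green, blue), "z_map" (420x560 float32, m along the optical axis (not along the pixel's ray), 0 where there is no reading), "fx", "fy", "cx", "cy" (pixels), "eye" and "attitude" of the camera in the world; the wrist camera has in their place "mount" (4x4, takes a point from camera to tool coordinates, whose origin is the TCP and whose axes are the flange's). Camera axes: x right, y up, looking along -z (the intrinsics and any distortion apply to the point x, -y, -z); pixel columns grow to the right and rows downward; lengths in m; the calibration is good to about 2 mm. A picture is of the moment at which its call begins: read the wrist's pose just before it.
- sign_off(): hands the job in; it is judged then, once.
The state is a dict: "time": time; "qpos": joint angles; "dq": joint speeds; "joint_efforts": joint torques, N m; "eef_pos": TCP position; "tcp_rot": TCP orientation; "contact_force": force on the tool from outside, world axes, zero at the start; "wrist_torque": the same for the moment, N m; "opening": opening from 0.0 (shut) to 1.0 (fully open); "finger_force": force on a finger pad.
Only numpy, scipy, OpenCV 4.12 (cv2) and the standard library are available. Lean on these libraries where they do the work, as an engineer would, in place of code of your own. Each camera call takes 0.05 s, during which the arm holds its last target. There are 200 camera calls.

## Working session

There is one attempt and no reset: what is moved stays moved. The work goes in short steps, Python scripts to look and compute and a tool call to move; the robot and the scene stay as the last step left them, time stands still between calls to the robot, and variables do not carry over. Pictures are saved under pics/ and viewed, at most 10 in all, crops included, and the job is handed in when it is done.

Besides the shell and the picture viewer there is one more tool, called after ">>>" by a JSON object that holds its "api" and its "payload". step_arm: Moves the arm, as the interface text tells. Its arguments: {"type":"object","properties":{"commands":{"type":"array"},"force":{"type":"number"}},"required":["commands"]}

```bash
ls; mkdir -p pics; cat > h.py <<'E'
from plant import *
import numpy as np, cv2, pickle
from scipy.spatial.transform import Rotation as R
E
python3 - <<'E'
from h import *
s=get_state();print(s)
for n in("top","scene"):
    c=read_camera(n);pickle.dump(c,open(n+'.pkl','wb'));cv2.imwrite(f'pics/{n}0.png',c['color'][:,:,::-1])
    print(n,{k:v for k,v in c.items() if k not in('color','z_map')})
E
```

```text
pics
{'time': 0.0, 'qpos': array([ 1.19299817e+00,  2.87168106e-01,  1.57821615e+00, -1.33807969e-05,
        1.27859585e+00, -1.50002797e-01]), 'dq': array([-2.07273555e-04, -8.32012933e-04,  1.05596405e-03, -9.39222437e-04,
       -1.04828891e-04, -8.16292777e-05]), 'joint_efforts': array([-2.95687187e-04, -4.05980551e+01, -2.92621744e+01, -1.75852492e-04,
        5.70274831e-03,  4.31942738e-06]), 'eef_pos': array([0.15217266, 0.65696627, 0.24392432]), 'tcp_rot': array([ 1.13649574e-01,  9.93520181e-01, -1.15406611e-03, -3.05197257e-04]), 'contact_force': array([ 0.60177441, -0.13042032, -0.1501623 ]), 'wrist_torque': array([0.0144456 , 0.02249993, 0.03017703]), 'finger_force': 0.0, 'opening': 0.9970790933849086}
top {'fx': 517.4085727082768, 'fy': 517.4085727082768, 'cx': 270.1506163228661, 'cy': 212.08847539291372, 'eye': array([ 0.4523717 , -0.03717439,  1.6323375 ]), 'attitude': array([ 0.02887723, -0.0130151 , -0.70526783,  0.70823302])}
scene {'fx': 420.73819372985315, 'fy': 420.73819372985315, 'cx': 279.83608442721385, 'cy': 204.8057463053045, 'eye': array([1.38997525, 0.05093202, 0.67473545]), 'attitude': array([0.29648969, 0.32953003, 0.65031901, 0.61691896])}
```

View pics/top0.png

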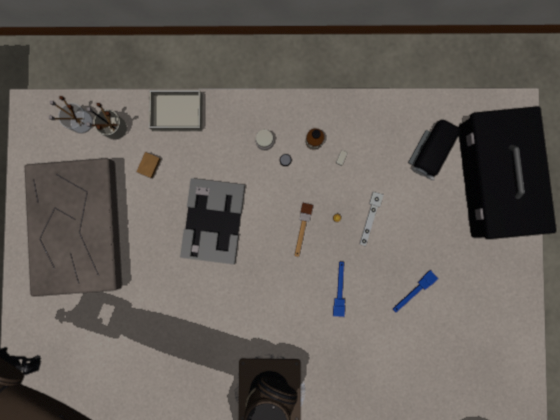

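View pics/scene0.png

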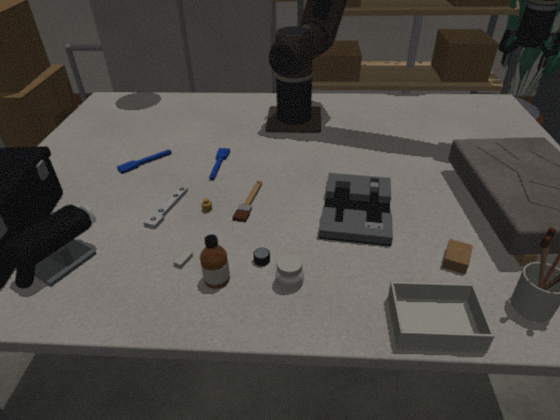

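The top view shows the tray at about (213,221) with its lip end up at (202,190), the bar at (372,218), head up, and the brush at (302,230), bristles up. The weight is at (337,217) and the blue decoys are at (340,290) and (415,290). The scene view agrees. Next I measure with the top camera.

```bash
cat >> h.py <<'E'
def ray(c,px,z,pose=None):
    """pixels Nx2 -> world points on plane z"""
    px=np.atleast_2d(px).astype(float)
    d=np.c_[(px[:,0]-c['cx'])/c['fx'],-(px[:,1]-c['cy'])/c['fy'],-np.ones(len(px))]
    if pose is None: Rm=R.from_quat(c['attitude']).as_matrix();e=np.array(c['eye'])
    else:
        M=np.array(c['mount']);Rt=R.from_quat(pose[1]).as_matrix()
        Rm=Rt@M[:3,:3];e=pose[0]+Rt@M[:3,3]
    w=d@Rm.T
    return e+w*((z-e[2])/w[:,2])[:,None]
E
python3 - <<'E'
from h import *
c=pickle.load(open('top.pkl','rb'));im=c['color']
hsv=cv2.cvtColor(im,cv2.COLOR_RGB2HSV)
def rect(m,z,roi,name):
    x0,y0,x1,y1=roi;M=np.zeros_like(m,np.uint8);M[y0:y1,x0:x1]=m[y0:y1,x0:x1]
    cs,_=cv2.findContours(M,cv2.RETR_EXTERNAL,cv2.CHAIN_APPROX_NONE);k=max(cs,key=cv2.contourArea)
    W=ray(c,k[:,0],z)[:,:2]
    r=cv2.minAreaRect((W*1000).astype(np.float32));print(name,r,cv2.contourArea(k), (W.mean(0)*1000))
V=hsv[:,:,2].astype(int);S=hsv[:,:,1]
print('bench',im[150,330],'bar',im[205,375],im[225,369],'brush',im[240,300],im[208,307],'tray',im[185,230],im[221,213])
rect((S>110)&(hsv[:,:,0]<25),.014,(285,195,325,265),'brush')
rect((V<135),.028,(175,170,250,270),'tray')
rect((S>80)&(V>60),.03,(328,208,346,226),'weight')
big=cv2.resize(im[165:275,170:390],None,fx=3.6,fy=3.6,interpolation=cv2.INTER_CUBIC)
cv2.imwrite('pics/crop.png',cv2.convertScaleAbs(big[:,:,::-1],alpha=1.3))
E
```

```text
bench [137 128 122] bar [132 132 131] [146 147 149] brush [129  97  60] [69 37 21] tray [96 95 94] [25 23 25]
brush ((467.3422546386719, -94.4623794555664), (12.855924606323242, 109.59253692626953), 78.00545501708984) 108.5 [466.95166538 -94.14946786]
tray ((520.693359375, 178.91860961914062), (186.91793823242188, 257.7999572753906), 82.9833984375) 4626.5 [519.83564153 178.12154103]
weight ((531.3436279296875, -206.2814178466797), (21.59544563293457, 21.745878219604492), 89.86673736572266) 42.5 [ 531.85112664 -206.79463652]
```

View pics/crop.png

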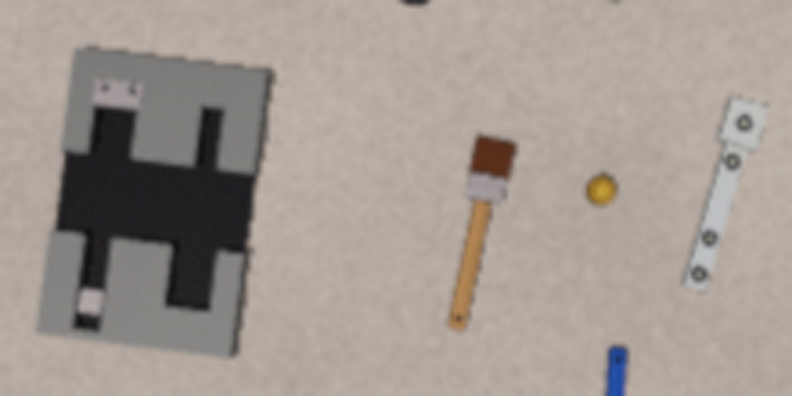

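The crop shows the tray with the keeper lip at crop (117,95) and the stop at (90,302). The brush's bristles are at (492,155), the handle end is at (457,325), the bar's head end is at (748,98) and its narrow end at (697,287). This matches the description.

```bash
cat >> h.py <<'E'
def go(xy,z=None,axis=None):
    """print tool-frame shift (mm) to world target; spin (deg) so that tool x (mod 180) lies along 'axis' direction (deg), shift before spin"""
    s=get_state();Rt=R.from_quat(s['tcp_rot']);p=s['eef_pos']
    t=np.array([*xy,p[2] if z is None else z])
    d=Rt.inv().apply(t-p)*1000
    tx=Rt.apply([1,0,0]);a=np.degrees(np.arctan2(tx[1],tx[0]))
    print('t %.2f'%s['time'],'p',p.round(4),'toolx deg %.2f'%a,'tilt',Rt.apply([0,0,1]).round(4),'q6 %.3f'%s['qpos'][5],'open %.3f'%s['opening'],'F',s['contact_force'].round(1),'ff %.1f'%s['finger_force'])
    print('shift',d.round(1),end=' ')
    if axis is not None: print('spin %.2f'%-((axis-a+90)%180-90),end='')   # tool z is down
    print()
def grab(name):
    s=get_state();c=read_camera('wrist');c['pose']=(s['eef_pos'],s['tcp_rot']);pickle.dump(c,open(name+'.pkl','wb'))
    cv2.imwrite(f'pics/{name}.png',c['color'][:,:,::-1]);return c
E
python3 - <<'E'
from h import *
c=pickle.load(open('top.pkl','rb'))
f=lambda x,y:(x/3.6+170-.36,y/3.6+165-.36)
def seg(n,a,b,z):
    A,B=ray(c,[f(*a),f(*b)],z)[:,:2];d=A-B;print(n,A.round(4),B.round(4),'mid',((A+B)/2).round(4),'len',np.hypot(*d).round(4),'ang',np.degrees(np.arctan2(d[1],d[0])).round(2))
seg('bar',(748,98),(697,287),.014);seg('brush',(495,137),(457,327),.014)
seg('slot',(117,108),(90,290),.02)
c=read_camera('wrist');print(c['mount'],c['fx'],c['cx'],c['cy'])
go((.52,.18))
E
```

```text
bar [ 0.6129 -0.3358] [ 0.4488 -0.2907] mid [ 0.5308 -0.3133] len 0.1701 ang -15.36
brush [ 0.5782 -0.1164] [ 0.4132 -0.0836] mid [ 0.4957 -0.1   ] len 0.1682 ang -11.22
slot [0.6021 0.213 ] [0.4436 0.2345] mid [0.5228 0.2237] len 0.1599 ang -7.72
[[-1.06183631e-03  9.62116091e-01  2.72638037e-01  7.02065512e-02]
 [ 9.99999305e-01  1.16133403e-03 -2.03576096e-04 -1.23439785e-05]
 [-5.12487667e-04  2.72637631e-01 -9.62116656e-01 -1.28754926e-01]
 [ 0.00000000e+00  0.00000000e+00  0.00000000e+00  1.00000000e+00]] 365.13231556659736 277.16249327646767 215.35743230265646
t 0.15 p [0.1522 0.6571 0.2443] toolx deg 166.95 tilt [-7.0e-04 -1.7e-03 -1.0e+00] q6 -0.150 open 1.002 F [-0.2  0.3  0.2] ff 0.0
shift [-466.  -381.8    0.5]
```

>>> {"api": "step_arm", "payload": {"commands": [{"x": -30,"y": -25,"gripper": -1},{"x": -38,"y": -31,"gripper": -1},{"x": -38,"y": -31,"gripper": -1},{"x": -38,"y": -31,"gripper": -1},{"x": -38,"y": -31,"gripper": -1},{"x": -38,"y": -31,"gripper": -1},{"x": -38,"y": -31,"gripper": -1},{"x": -38,"y": -31,"gripper": -1},{"x": -38,"y": -31,"gripper": -1},{"x": -35,"y": -28,"gripper": -1}]}}

```text
invalid input
```

>>> {"api": "step_arm", "payload": {"commands": [{"x": -35,"y": -28,"gripper": -1},{"x": -30,"y": -26,"gripper": -1},{"x": -20,"y": -18,"gripper": -1},{"x": -12,"y": -10,"gripper": -1},{"gripper": -1},{"gripper": -1},{"gripper": -1},{"gripper": -1},{"gripper": -1},{"gripper": -1}]}}

```text
invalid input
```

```bash
python3 - <<'E'
from h import *
grab('w_tray');go((.531,-.313),None,-15.36)
E
```

```text
t 0.20 p [0.1523 0.6572 0.2444] toolx deg 166.95 tilt [-5.0e-04 -1.4e-03 -1.0e+00] q6 -0.150 open 1.001 F [-0.  -0.6 -0.4] ff 0.0
shift [-588.  -859.6    1.1] spin 2.31
```

View pics/w_tray.png

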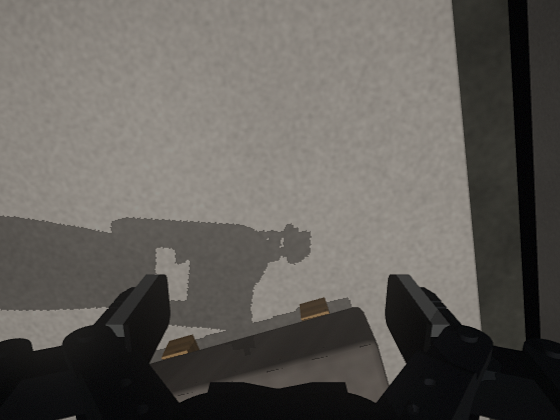

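The picture shows only bare bench and the fingers: the move was refused, so the arm hasn't moved. I'll retry with all fields filled in.

>>> {"api": "step_arm", "payload": {"commands": [{"x": -30,"y": -25,"z": 0,"spin": 0,"gripper": -1},{"x": -38,"y": -31,"z": 0,"spin": 0,"gripper": -1},{"x": -38,"y": -31,"z": 0,"spin": 0,"gripper": -1},{"x": -38,"y": -31,"z": 0,"spin": 0,"gripper": -1},{"x": -38,"y": -31,"z": 0,"spin": 0,"gripper": -1},{"x": -38,"y": -31,"z": 0,"spin": 0,"gripper": -1},{"x": -38,"y": -31,"z": 0,"spin": 0,"gripper": -1},{"x": -38,"y": -31,"z": 0,"spin": 0,"gripper": -1},{"x": -38,"y": -31,"z": 0,"spin": 0,"gripper": -1},{"x": -35,"y": -28,"z": 0,"spin": 0,"gripper": -1}]}}

```text
time: 1.2
eef_pos: [0.4448, 0.279, 0.2454]
tcp_rot: [0.114, 0.993, 0.0, 0.0]
contact_force: [0.5, 0.4, 0.7]
opening: 0.999
finger_force: 0.0
```

>>> {"api": "step_arm", "payload": {"commands": [{"x": -30,"y": -35,"z": 0,"spin": 0,"gripper": -1},{"x": -20,"y": -27,"z": 0,"spin": 0,"gripper": -1},{"x": -9,"y": -15,"z": 0,"spin": 0,"gripper": -1},{"x": 0,"y": 0,"z": 0,"spin": 0,"gripper": -1},{"x": 0,"y": 0,"z": 0,"spin": 0,"gripper": -1},{"x": 0,"y": 0,"z": 0,"spin": 0,"gripper": -1},{"x": 0,"y": 0,"z": 0,"spin": 0,"gripper": -1},{"x": 0,"y": 0,"z": 0,"spin": 0,"gripper": -1},{"x": 0,"y": 0,"z": 0,"spin": 0,"gripper": -1},{"x": 0,"y": 0,"z": 0,"spin": 0,"gripper": -1}]}}

```text
time: 2.2
eef_pos: [0.4838, 0.193, 0.2453]
tcp_rot: [0.113, 0.994, -0.0, -0.0]
contact_force: [-0.2, 0.3, -0.9]
opening: 1.0
finger_force: 0.0
```

```bash
python3 - <<'E'
from h import *
c=grab('w_tray2');go((.495,-.305),None,-15.36)
im=c['color'];print(im[100:400:40,280])
E
```

```text
t 2.25 p [0.4839 0.1929 0.2453] toolx deg 166.97 tilt [-1.e-04 -0.e+00 -1.e+00] q6 -1.159 open 0.996 F [-1.1  0.2 -0.6] ff 0.0
shift [-123.1 -482.6    0. ] spin 2.33
[[151 151 149]
 [143 144 141]
 [133 135 133]
 [ 33  34  35]
 [ 75  76  75]
 [123 124 122]
 [186 182 174]
 [185 179 172]]
```

View pics/w_tray2.png

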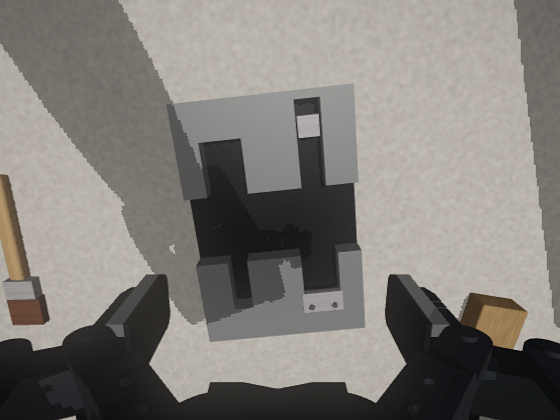

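The tray is fully seen: outer top corners near (170,104), (353,84), (364,327) and (209,341), the stop at (308,126) and the lip at (323,300). The loupe-side box is to the right and the brush to the left.

```bash
python3 - <<'E'
from h import *
c=pickle.load(open('w_tray2.pkl','rb'));g=cv2.cvtColor(c['color'],cv2.COLOR_RGB2GRAY)
L=[((-125,-85),(170,104)),((-125,85),(353,84)),((125,85),(364,327)),((125,-85),(209,341)),((-35,85),(357,183)),((-35,54),(325,185)),((-35,30),(301,188)),((-35,-22),(247,193)),((35,85),(360,245)),((35,61),(338,248)),((35,23),(301,252))]
P=np.array([l[1] for l in L],np.float32)
Q=cv2.cornerSubPix(g,P[:,None].copy(),(5,5),(-1,-1),(3,50,.01))[:,0]
W=ray(c,Q,.028,c['pose'])[:,:2];T=np.array([l[0] for l in L])/1000.
def fit(i):
    a=T[i].mean(0);b=W[i].mean(0);H=(T[i]-a).T@(W[i]-b);U,_,Vt=np.linalg.svd(H);Rm=(U@Vt).T;return Rm,b-Rm@a
i=np.arange(len(L))
for k in range(3):
    Rm,t=fit(i);e=np.linalg.norm(W-(T@Rm.T+t),axis=1);print(np.degrees(np.arctan2(Rm[1,0],Rm[0,0])).round(2),t.round(4),(e*1000).round(1));i=np.where(e<max(.0025,np.median(e)*1.3))[0]
print((Q-P).round(1).tolist());np.savez('tray.npz',R=Rm,t=t)
print('bar_bed',(Rm@[0,.042]+t).round(4),'brush_bed',(Rm@[0,-.042]+t).round(4))
E
```

```text
-7.31 [0.5201 0.1815] [5.6 1.1 0.6 1.1 4.6 0.4 0.3 0.5 0.7 0.3 0.3]
-6.96 [0.5202 0.1813] [6.5 0.1 0.3 0.5 4.2 0.1 0.2 0.  0.4 0.5 0.3]
-6.96 [0.5202 0.1813] [6.5 0.1 0.3 0.5 4.2 0.1 0.2 0.  0.4 0.5 0.3]
[[2.799999952316284, -0.800000011920929], [0.10000000149011612, -1.2000000476837158], [0.5, 0.10000000149011612], [0.30000001192092896, 0.6000000238418579], [-3.4000000953674316, -0.4000000059604645], [0.699999988079071, 0.10000000149011612], [0.0, -0.4000000059604645], [0.30000001192092896, 0.30000001192092896], [0.8999999761581421, 4.300000190734863], [-0.8999999761581421, 4.300000190734863], [-0.699999988079071, 3.799999952316284]]
bar_bed [0.5253 0.223 ] brush_bed [0.5151 0.1396]
```

>>> {"api": "step_arm", "payload": {"commands": [{"x": -10,"y": -35,"z": 0,"spin": 2.3,"gripper": -1},{"x": -12,"y": -48,"z": 0,"spin": 0,"gripper": -1},{"x": -12,"y": -48,"z": 0,"spin": 0,"gripper": -1},{"x": -12,"y": -48,"z": 0,"spin": 0,"gripper": -1},{"x": -12,"y": -48,"z": 0,"spin": 0,"gripper": -1},{"x": -12,"y": -48,"z": 0,"spin": 0,"gripper": -1},{"x": -12,"y": -48,"z": 0,"spin": 0,"gripper": -1},{"x": -12,"y": -48,"z": 0,"spin": 0,"gripper": -1},{"x": -12,"y": -48,"z": 0,"spin": 0,"gripper": -1},{"x": -12,"y": -48,"z": 0,"spin": 0,"gripper": -1}]}}

```text
time: 3.25
eef_pos: [0.4752, -0.291, 0.2455]
tcp_rot: [0.134, 0.991, -0.0, 0.0]
contact_force: [0.6, -0.6, -0.2]
opening: 1.0
finger_force: 0.0
```

>>> {"api": "step_arm", "payload": {"commands": [{"x": -3,"y": -15,"z": 0,"spin": 0,"gripper": -1},{"x": 0,"y": 0,"z": 0,"spin": 0,"gripper": -1},{"x": 0,"y": 0,"z": 0,"spin": 0,"gripper": -1},{"x": 0,"y": 0,"z": 0,"spin": 0,"gripper": -1},{"x": 0,"y": 0,"z": 0,"spin": 0,"gripper": -1},{"x": 0,"y": 0,"z": 0,"spin": 0,"gripper": -1},{"x": 0,"y": 0,"z": 0,"spin": 0,"gripper": -1},{"x": 0,"y": 0,"z": 0,"spin": 0,"gripper": -1},{"x": 0,"y": 0,"z": 0,"spin": 0,"gripper": -1},{"x": 0,"y": 0,"z": 0,"spin": 0,"gripper": -1}]}}

```text
time: 4.25
eef_pos: [0.4745, -0.3041, 0.2453]
tcp_rot: [0.134, 0.991, -0.0, 0.0]
contact_force: [0.9, 0.3, 0.5]
opening: 0.998
finger_force: 0.0
```

```bash
python3 - <<'E'
from h import *
c=grab('w_bar');go((.53,-.313),None,-15.36)
E
```

```text
t 4.30 p [ 0.4745 -0.3042  0.2453] toolx deg 164.64 tilt [-0.  0. -1.] q6 -2.053 open 1.000 F [ 0.  -0.6 -0.2] ff 0.0
shift [-55.9   6.2  -0. ] spin 0.00
```

View pics/w_bar.png

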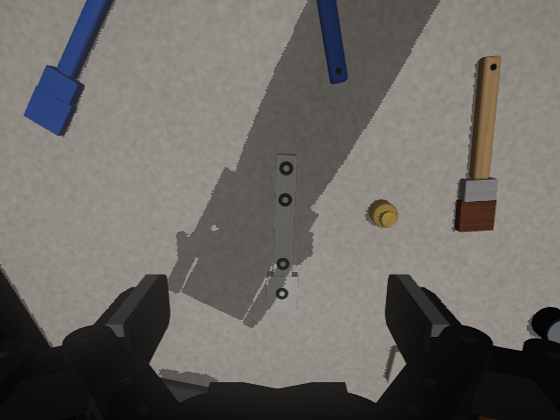

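The bar lies in the arm's shadow with its targets at about (286,168), (285,200), (283,264) and (282,294). Its narrow end is at row 154 and the brush runs from (490,57) to (475,230).

```bash
python3 - <<'E'
from h import *
c=pickle.load(open('w_bar.pkl','rb'));im=c['color'];g=cv2.cvtColor(im,cv2.COLOR_RGB2GRAY)
Q=[]
for x,y in((286,168),(285,200),(283,264),(282,294)):
    w=g[y-9:y+10,x-9:x+10].astype(float);m=np.clip(55-w,0,None);yy,xx=np.mgrid[y-9:y+10,x-9:x+10];Q.append(((m*xx).sum()/m.sum(),(m*yy).sum()/m.sum()))
W=ray(c,Q,.014,c['pose'])[:,:2];print(np.round(Q,1).tolist())
vx,vy,x0,y0=cv2.fitLine(W.astype(np.float32),2,0,.01,.01).ravel();a=np.degrees(np.arctan2(vy,vx));a=(a+90)%180-90
u=np.array([np.cos(np.radians(a)),np.sin(np.radians(a))]);n=np.array([-u[1],u[0]])
print('bar ang',a,'targets along/lat',((W-W[0])@u*1000).round(1),((W-W[0])@n*1000).round(1))
print('col profile',g[144:164,280].tolist(),g[144:164,292].tolist(),'head',g[298:325,276].tolist(),g[298:325,290].tolist())
print('cross',g[230,265:305].tolist(),g[215,265:305].tolist())
# brush
hsv=cv2.cvtColor(im,cv2.COLOR_RGB2HSV)
m=((hsv[:,:,1]>90)&(hsv[:,:,0]<25)).astype(np.uint8);m[:,:440]=0;m[:,520:]=0;m[250:]=0
k=[q for q in cv2.findContours(m,0,1)[0] if cv2.contourArea(q)>60]
for q in k:
    r=cv2.minAreaRect((ray(c,q[:,0],.014,c['pose'])[:,:2]*1000).astype(np.float32));print('brush part',np.round(r[0],1),np.round(r[1],1),r[2],cv2.boundingRect(q))
np.savez('barfit.npz',W=W,u=u,n=n)
E
```

```text
[[285.8, 167.8], [284.6, 199.2], [282.3, 263.2], [280.9, 292.5]]
bar ang -17.252472 targets along/lat [  0.   32.  101.9 136.4] [ 0.   0.   0.2 -0.1]
col profile [90, 89, 90, 89, 89, 90, 89, 90, 88, 71, 65, 96, 96, 95, 95, 95, 96, 96, 96, 86] [87, 86, 87, 90, 90, 91, 90, 90, 90, 87, 58, 75, 94, 93, 93, 93, 93, 93, 94, 93] head [127, 153, 151, 149, 149, 149, 148, 148, 149, 148, 147, 144, 146, 146, 144, 143, 143, 143, 143, 143, 142, 142, 142, 143, 144, 142, 143] [146, 146, 146, 146, 146, 146, 146, 146, 146, 146, 147, 149, 145, 148, 147, 146, 146, 147, 147, 146, 146, 147, 146, 146, 145, 143, 139]
cross [90, 89, 89, 90, 91, 90, 89, 88, 81, 79, 97, 95, 96, 96, 95, 94, 96, 96, 95, 95, 96, 96, 97, 95, 94, 95, 94, 96, 95, 91, 89, 88, 87, 89, 89, 89, 89, 88, 88, 89] [91, 93, 92, 92, 91, 91, 91, 90, 90, 89, 94, 96, 97, 97, 96, 95, 95, 97, 96, 96, 96, 97, 96, 96, 95, 94, 93, 95, 94, 88, 91, 91, 90, 89, 89, 87, 87, 87, 89, 88]
brush part [ 558.5 -117.3] [39.6 33.6] 77.9505615234375 (455, 200, 41, 32)
brush part [466.4 -97.2] [ 19.5 113.2] 77.93363952636719 (469, 56, 32, 123)
```

```bash
python3 - <<'E'
from h import *
c=pickle.load(open('w_bar.pkl','rb'));d=np.load('barfit.npz');u,n,W=d['u'],d['n'],d['W']
e=ray(c,[(286,154.8)],.014,c['pose'])[0,:2]
s=(e-W[0])@u;o=W.mean(0)+n*0;l0=(W-W[0])@u
o=W[0]+u*(s+.085);print('first target from end',-s,'origin',o.round(4))
go(o,.016,-17.25)
E
```

```text
first target from end 0.012734593796420628 origin [ 0.5294 -0.3128]
t 4.30 p [ 0.4745 -0.3042  0.2453] toolx deg 164.64 tilt [-0.  0. -1.] q6 -2.053 open 1.000 F [ 0.  -0.6 -0.2] ff 0.0
shift [-55.2   6.2 229.3] spin 1.89
```

>>> {"api": "step_arm", "payload": {"commands": [{"x": -30,"y": 3,"z": 0,"spin": 0,"gripper": 0},{"x": -25.2,"y": 3.2,"z": 0,"spin": 1.9,"gripper": 0},{"x": 0,"y": 0,"z": 40,"spin": 0,"gripper": 0},{"x": 0,"y": 0,"z": 45,"spin": 0,"gripper": 0},{"x": 0,"y": 0,"z": 45,"spin": 0,"gripper": 0},{"x": 0,"y": 0,"z": 40,"spin": 0,"gripper": 0},{"x": 0,"y": 0,"z": 25,"spin": 0,"gripper": 0},{"x": 0,"y": 0,"z": 15,"spin": 0,"gripper": 0},{"x": 0,"y": 0,"z": 0,"spin": 0,"gripper": 0},{"x": 0,"y": 0,"z": 0,"spin": 0,"gripper": 0}]}}

```text
time: 5.3
eef_pos: [0.5301, -0.3134, 0.0365]
tcp_rot: [0.15, 0.989, -0.0, 0.001]
contact_force: [-0.1, -0.4, 0.5]
opening: 0.495
finger_force: 0.0
```

```bash
python3 - <<'E'
from h import *
go((.5294,-.3128),.016,-17.25)
E
```

```text
t 5.30 p [ 0.5301 -0.3134  0.0365] toolx deg 162.75 tilt [ 0.0014 -0.0012 -1.    ] q6 -1.968 open 0.495 F [-0.1 -0.4  0.5] ff 0.0
shift [ 0.9  0.4 20.5] spin -0.00
```

Now descend the rest and close gently.

>>> {"api": "step_arm", "payload": {"commands": [{"x": 0.5,"y": 0.4,"z": 8,"spin": 0,"gripper": 0},{"x": 0.4,"y": 0,"z": 8,"spin": 0,"gripper": 0},{"x": 0,"y": 0,"z": 4,"spin": 0,"gripper": 0},{"x": 0,"y": 0,"z": 0,"spin": 0,"gripper": 0.3},{"x": 0,"y": 0,"z": 0,"spin": 0,"gripper": 0.5},{"x": 0,"y": 0,"z": 0,"spin": 0,"gripper": 0.7},{"x": 0,"y": 0,"z": 0,"spin": 0,"gripper": 1},{"x": 0,"y": 0,"z": 0,"spin": 0,"gripper": 1},{"x": 0,"y": 0,"z": 0,"spin": 0,"gripper": 1},{"x": 0,"y": 0,"z": 0,"spin": 0,"gripper": 1}], "force": 35}}

```text
time: 6.3
eef_pos: [0.5288, -0.3123, 0.0156]
tcp_rot: [0.15, 0.989, -0.0, 0.0]
contact_force: [-0.5, 0.7, 0.3]
opening: 0.223
finger_force: 36.9
```

>>> {"api": "step_arm", "payload": {"commands": [{"x": 0,"y": 0,"z": -6,"spin": 0,"gripper": 1},{"x": 0,"y": 0,"z": -20,"spin": 0,"gripper": 1},{"x": 0,"y": 0,"z": -30,"spin": 0,"gripper": 1},{"x": 0,"y": 0,"z": -35,"spin": 0,"gripper": 1},{"x": 0,"y": 0,"z": -35,"spin": 0,"gripper": 1},{"x": 0,"y": 0,"z": -20,"spin": 0,"gripper": 1},{"x": 0,"y": 0,"z": -4,"spin": 0,"gripper": 1},{"x": 0,"y": 0,"z": 0,"spin": 0,"gripper": 1},{"x": 0,"y": 0,"z": 0,"spin": 0,"gripper": 1},{"x": 0,"y": 0,"z": 0,"spin": 0,"gripper": 1}]}}

```text
time: 7.3
eef_pos: [0.5276, -0.3113, 0.1628]
tcp_rot: [0.15, 0.989, 0.001, -0.002]
contact_force: [0.3, 0.5, -2.0]
opening: 0.217
finger_force: 36.6
```

```bash
cat >> h.py <<'E'
_t=np.load('tray.npz')
def tw(x,y): return _t['R']@np.array([x,y])/1000+_t['t']
E
python3 - <<'E'
from h import *
go(tw(5,42),None,-6.96)
E
```

```text
t 7.30 p [ 0.5276 -0.3113  0.1628] toolx deg 162.75 tilt [-0.0033  0.0028 -1.    ] q6 -1.968 open 0.217 F [ 0.3  0.5 -2. ] ff 36.6
shift [155.7 510.4   1.5] spin -10.29
```

>>> {"api": "step_arm", "payload": {"commands": [{"x": 7.7,"y": 25.4,"z": 0,"spin": 0,"gripper": 1},{"x": 14,"y": 46,"z": 0,"spin": 0,"gripper": 1},{"x": 14,"y": 46,"z": 0,"spin": 0,"gripper": 1},{"x": 14,"y": 46,"z": 0,"spin": 0,"gripper": 1},{"x": 14,"y": 46,"z": 0,"spin": 0,"gripper": 1},{"x": 14,"y": 46,"z": 0,"spin": 0,"gripper": 1},{"x": 14,"y": 46,"z": 0,"spin": 0,"gripper": 1},{"x": 14,"y": 46,"z": 0,"spin": 0,"gripper": 1},{"x": 14,"y": 46,"z": 0,"spin": 0,"gripper": 1},{"x": 14,"y": 46,"z": 0,"spin": 0,"gripper": 1}]}}

```text
time: 8.3
eef_pos: [0.5303, 0.1491, 0.164]
tcp_rot: [0.15, 0.989, -0.0, -0.001]
contact_force: [1.4, -1.2, -2.6]
opening: 0.224
finger_force: 36.6
```

>>> {"api": "step_arm", "payload": {"commands": [{"x": 12,"y": 38,"z": 0,"spin": 0,"gripper": 1},{"x": 7,"y": 23,"z": 0,"spin": 0,"gripper": 1},{"x": 3,"y": 10,"z": 0,"spin": -5,"gripper": 1},{"x": 0,"y": 0,"z": 10,"spin": -5.3,"gripper": 1},{"x": 0,"y": 0,"z": 25,"spin": 0,"gripper": 1},{"x": 0,"y": 0,"z": 30,"spin": 0,"gripper": 1},{"x": 0,"y": 0,"z": 20,"spin": 0,"gripper": 1},{"x": 0,"y": 0,"z": 8,"spin": 0,"gripper": 1},{"x": 0,"y": 0,"z": 0,"spin": 0,"gripper": 1},{"x": 0,"y": 0,"z": 0,"spin": 0,"gripper": 1}]}}

```text
time: 9.3
eef_pos: [0.5318, 0.2216, 0.0728]
tcp_rot: [0.061, 0.998, 0.0, 0.0]
contact_force: [-0.4, 0.6, -1.7]
opening: 0.221
finger_force: 36.6
```

```bash
python3 - <<'E'
from h import *
go(tw(5,42),.0445,-6.96)
c=grab('w_held')
E
```

```text
t 9.30 p [0.5318 0.2216 0.0728] toolx deg 173.05 tilt [ 8.e-04  2.e-04 -1.e+00] q6 -1.231 open 0.221 F [-0.4  0.6 -1.7] ff 36.6
shift [ 1.7  0.6 28.3] spin 0.01
```

View pics/w_held.png

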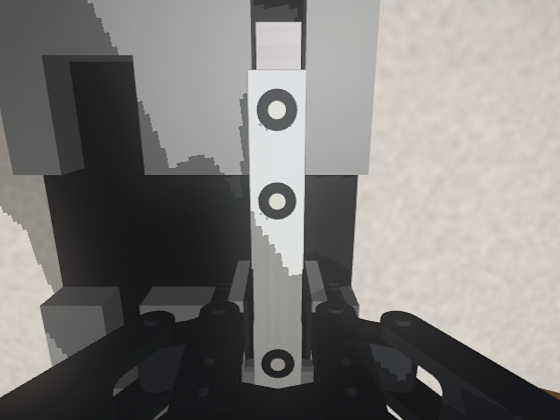

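The bar is held straight, targets at (277,109) and (277,201), with the slot and stop (278,45) right behind it. I'll measure the held bar against the tray.

```bash
cat >> h.py <<'E'
def held(c,pts,r=14):
    """points on the held bar's top from depth -> tray frame mm (x,y,z world)"""
    out=[]
    M=np.array(c['mount']);p,q=c['pose'];Rt=R.from_quat(q)
    for x,y in pts:
        w=c['z_map'][y-3:y+4,x-3:x+4];z=np.median(w[w>0])
        v=np.array([(x-c['cx'])/c['fx'],-(y-c['cy'])/c['fy'],-1])*z
        X=p+Rt.apply(M[:3,:3]@v+M[:3,3]);t=_t['R'].T@(X[:2]-_t['t'])*1000
        out.append([*t,X[2]*1000])
    return np.array(out).round(1)
E
python3 - <<'E'
from h import *
c=pickle.load(open('w_held.pkl','rb'));p=c['pose'][0]
print('tcp tray',(_t['R'].T@(p[:2]-_t['t'])*1000).round(1))
print(held(c,[(277,75),(277,109),(277,201),(277,240),(277,363),(278,45),(180,120),(350,120)]))
E
```

```text
Traceback (most recent call last):
NameError: name '_t' is not defined
```

```bash
sed -i 's/\b_t\b/TR/g' h.py; python3 - <<'E'
from h import *
c=pickle.load(open('w_held.pkl','rb'));p=c['pose'][0]
print('tcp tray',(TR['R'].T@(p[:2]-TR['t'])*1000).round(1))
print(held(c,[(277,75),(277,109),(277,201),(277,240),(277,363),(278,45),(180,120),(350,120)]))
E
```

```text
tcp tray [ 6.7 41.4]
[[-75.4  41.5  71.3]
 [-64.5  41.5  72.2]
 [-32.3  41.4  72.1]
 [-16.9  41.4  71.4]
 [ 37.2  41.4  72. ]
 [-92.2  42.   23.9]
 [-59.9  -3.1  28.1]
 [-59.9  75.1  28. ]]
```

>>> {"api": "step_arm", "payload": {"commands": [{"x": 1.5,"y": 0.6,"z": 6,"spin": 0,"gripper": 1},{"x": 0,"y": 0,"z": 12,"spin": 0,"gripper": 1},{"x": 0,"y": 0,"z": 8,"spin": 0,"gripper": 1},{"x": 0,"y": 0,"z": 3,"spin": 0,"gripper": 1},{"x": 0,"y": 0,"z": 1,"spin": 0,"gripper": 1},{"x": 0,"y": 0,"z": 1,"spin": 0,"gripper": 1},{"x": 0,"y": 0,"z": 1,"spin": 0,"gripper": 1},{"x": 0,"y": 0,"z": 1,"spin": 0,"gripper": 1},{"x": 0,"y": 0,"z": 1,"spin": 0,"gripper": 1},{"x": 0,"y": 0,"z": 0,"spin": 0,"gripper": 1}], "force": 22}}

```text
time: 10.35
eef_pos: [0.5302, 0.2224, 0.0385]
tcp_rot: [0.061, 0.998, 0.0, 0.0]
contact_force: [-2.3, 1.0, 3.1]
opening: 0.222
finger_force: 37.3
```

```bash
python3 - <<'E'
from h import *
go(tw(5,42),.0345,-6.96)
c=grab('w_t1');print(held(c,[(270,90),(270,150),(270,220)]))
E
```

```text
t 10.35 p [0.5302 0.2224 0.0385] toolx deg 173.06 tilt [ 9.e-04  3.e-04 -1.e+00] q6 -1.229 open 0.222 F [-2.3  1.   3.1] ff 37.3
shift [-0.1 -0.   4. ] spin 0.02
[[-72.6  39.7  31.9]
 [-51.9  39.6  33.3]
 [-25.9  39.4  34.9]]
```

>>> {"api": "step_arm", "payload": {"commands": [{"x": 0,"y": 0,"z": 1,"spin": 0,"gripper": 1},{"x": 0,"y": 0,"z": 1,"spin": 0,"gripper": 1},{"x": 0,"y": 0,"z": 1,"spin": 0,"gripper": 1},{"x": 0,"y": 0,"z": 1,"spin": 0,"gripper": 1},{"x": 0,"y": 0,"z": 0,"spin": 0,"gripper": 1},{"x": 0,"y": 0,"z": -3,"spin": 0,"gripper": 1},{"x": 0,"y": 0,"z": -1,"spin": 0,"gripper": 1},{"x": 0,"y": 0,"z": 0,"spin": 0,"gripper": 1},{"x": 0,"y": 0,"z": 0,"spin": 0,"gripper": 1},{"x": 0,"y": 0,"z": 0,"spin": 0,"gripper": 1}], "force": 35}}

```text
time: 11.4
eef_pos: [0.5296, 0.2221, 0.0379]
tcp_rot: [0.061, 0.998, -0.0, -0.0]
contact_force: [0.3, -0.3, -1.4]
opening: 0.221
finger_force: 36.8
```

```bash
python3 - <<'E'
from h import *
go(tw(-9,42),.0345,-6.96)
c=grab('w_t2');p=c['pose'][0];print((TR['R'].T@(p[:2]-TR['t'])*1000).round(1));h=held(c,[(270,90),(270,110),(270,150),(270,180),(270,220)]);print(h, np.degrees(np.arctan(np.polyfit(h[:,0],h[:,2],1)[0])))
g=cv2.cvtColor(c['color'],cv2.COLOR_RGB2GRAY);print(g[30:110,270].tolist())
E
```

```text
t 11.40 p [0.5296 0.2221 0.0379] toolx deg 173.04 tilt [-7.e-04 -2.e-04 -1.e+00] q6 -1.229 open 0.221 F [ 0.3 -0.3 -1.4] ff 36.8
shift [13.4  0.4  3.4] spin -0.00
[ 4.4 41.6]
[[-73.4  39.2  27.9]
 [-66.4  39.2  29.4]
 [-52.2  39.1  30.5]
 [-41.2  39.1  31.4]
 [-26.2  39.   33.4]] 6.1511667534095675
[209, 210, 211, 209, 207, 205, 205, 204, 205, 204, 205, 206, 206, 206, 207, 207, 206, 205, 205, 205, 206, 206, 207, 207, 208, 208, 208, 209, 208, 209, 209, 209, 209, 208, 208, 210, 207, 120, 95, 99, 100, 98, 78, 72, 93, 182, 230, 225, 225, 225, 225, 225, 225, 225, 225, 225, 225, 225, 225, 225, 225, 227, 226, 141, 89, 94, 95, 95, 95, 95, 96, 95, 95, 95, 92, 101, 160, 205, 233, 231]
```

>>> {"api": "step_arm", "payload": {"commands": [{"x": 2,"y": 0.4,"z": 1.5,"spin": 0,"gripper": 1},{"x": 2,"y": 0,"z": 0,"spin": 0,"gripper": 1},{"x": 2,"y": 0,"z": 0,"spin": 0,"gripper": 1},{"x": 2,"y": 0,"z": 0,"spin": 0,"gripper": 1},{"x": 2,"y": 0,"z": 0,"spin": 0,"gripper": 1},{"x": 2,"y": 0,"z": 0,"spin": 0,"gripper": 1},{"x": 2,"y": 0,"z": 0,"spin": 0,"gripper": 1},{"x": 2,"y": 0,"z": 0,"spin": 0,"gripper": 1},{"x": 1,"y": 0,"z": 0,"spin": 0,"gripper": 1},{"x": 0,"y": 0,"z": 0,"spin": 0,"gripper": 1}], "force": 45}}

```text
time: 12.45
eef_pos: [0.5165, 0.2245, 0.0383]
tcp_rot: [0.06, 0.998, 0.0, 0.005]
contact_force: [9.1, -1.4, -4.0]
opening: 0.219
finger_force: 47.8
```

```bash
python3 - <<'E'
from h import *
go(tw(-12,42),.0216,-6.96)
c=grab('w_t3');p=c['pose'][0];print((TR['R'].T@(p[:2]-TR['t'])*1000).round(1));h=held(c,[(270,90),(270,110),(270,150),(270,180),(270,220)]);print(h, np.degrees(np.arctan(np.polyfit(h[:,0],h[:,2],1)[0])))
g=cv2.cvtColor(c['color'],cv2.COLOR_RGB2GRAY);print(g[30:110,270].tolist())
E
```

```text
t 12.45 p [0.5165 0.2245 0.0383] toolx deg 173.11 tilt [ 9.4e-03  2.0e-04 -1.0e+00] q6 -1.218 open 0.219 F [ 9.1 -1.4 -4. ] ff 47.8
shift [ 3.2 -0.5 16.7] spin 0.07
[-9.  42.4]
[[-86.7  39.9  26.6]
 [-79.7  39.9  28.1]
 [-65.5  39.9  29.6]
 [-54.4  39.8  30.7]
 [-39.4  39.8  33. ]] 7.279818278178947
[202, 202, 203, 203, 203, 202, 203, 203, 202, 202, 203, 204, 204, 203, 201, 200, 199, 199, 198, 198, 199, 199, 199, 200, 200, 201, 200, 199, 198, 198, 198, 199, 199, 200, 200, 201, 201, 202, 201, 201, 202, 202, 202, 201, 199, 178, 209, 220, 219, 219, 219, 219, 219, 219, 219, 219, 219, 219, 219, 219, 219, 221, 219, 153, 82, 88, 89, 89, 90, 90, 90, 89, 89, 88, 86, 95, 153, 198, 226, 223]
```

View pics/w_t3.png

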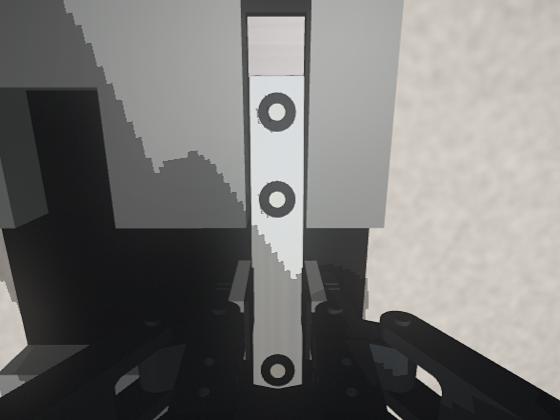

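The bar's narrow end presses the stop back, contact at row 76, with targets at (277,112) and (277,199). It still needs about 3–4 mm more.

>>> {"api": "step_arm", "payload": {"commands": [{"x": 1,"y": -0.3,"z": 0,"spin": 0,"gripper": 1},{"x": 1,"y": 0,"z": 0,"spin": 0,"gripper": 1},{"x": 1,"y": 0,"z": 0,"spin": 0,"gripper": 1},{"x": 1,"y": 0,"z": 0,"spin": 0,"gripper": 1},{"x": 0,"y": 0,"z": 0,"spin": 0,"gripper": 1},{"x": 0,"y": 0,"z": 0,"spin": 0,"gripper": 1},{"x": 0,"y": 0,"z": 0,"spin": 0,"gripper": 1},{"x": 0,"y": 0,"z": 0,"spin": 0,"gripper": 1},{"x": 0,"y": 0,"z": 0,"spin": 0,"gripper": 1},{"x": 0,"y": 0,"z": 0,"spin": 0,"gripper": 1}]}}

```text
time: 13.5
eef_pos: [0.5133, 0.2248, 0.0386]
tcp_rot: [0.06, 0.998, 0.001, 0.006]
contact_force: [9.4, -1.3, -5.6]
opening: 0.214
finger_force: 47.7
```

```bash
cat > m.py <<'E'
from h import *
import sys
go(tw(-12,42),.0216,-6.96)
c=grab(sys.argv[1]);p=c['pose'][0];print('tcp',(TR['R'].T@(p[:2]-TR['t'])*1000).round(1))
g=cv2.cvtColor(c['color'],cv2.COLOR_RGB2GRAY);k=[]
for y0,y1 in((85,140),(175,230)):   # white dot centres of the two targets
    w=g[y0:y1,250:305];m=(w<110).astype(np.uint8);q=max(cv2.findContours(m,0,1)[0],key=cv2.contourArea);x,y,W,H=cv2.boundingRect(q);k.append((250+x+W//2,y0+y+H//2))
h=held(c,[(262,k[0][1]-12),(262,k[0][1]+25),(262,k[0][1]+70),(262,k[1][1]+20),k[0],k[1]])
print(k,h[4:].tolist(),'pitch %.1f'%np.degrees(np.arctan(np.polyfit(h[:,0],h[:,2],1)[0])),'narrow end x',(h[4:,0]-[12.7,44.7]).round(1))
E
python3 m.py w_t4
```

```text
t 13.50 p [0.5133 0.2248 0.0386] toolx deg 173.09 tilt [ 1.150e-02  7.000e-04 -9.999e-01] q6 -1.216 open 0.214 F [ 9.4 -1.3 -5.6] ff 47.7
shift [ 0.1 -0.4 17. ] spin 0.05
tcp [-12.1  42.3]
[(276, 111), (277, 199)] [[-82.5, 42.0, 28.4], [-50.6, 42.4, 32.7]] pitch 7.5 narrow end x [-95.2 -95.3]
```

>>> {"api": "step_arm", "payload": {"commands": [{"x": 0,"y": 0,"z": 2,"spin": 0,"gripper": 1},{"x": 0,"y": 0,"z": 2,"spin": 0,"gripper": 1},{"x": 0,"y": 0,"z": 2,"spin": 0,"gripper": 1},{"x": 0,"y": 0,"z": 1,"spin": 0,"gripper": 1},{"x": 0,"y": 0,"z": 1,"spin": 0,"gripper": 1},{"x": 0,"y": 0,"z": 1,"spin": 0,"gripper": 1},{"x": 0,"y": 0,"z": 1,"spin": 0,"gripper": 1},{"x": 0,"y": 0,"z": 1,"spin": 0,"gripper": 1},{"x": 0,"y": 0,"z": 0,"spin": 0,"gripper": 1},{"x": 0,"y": 0,"z": 0,"spin": 0,"gripper": 1}]}}

```text
time: 14.55
eef_pos: [0.5147, 0.2254, 0.0297]
tcp_rot: [0.061, 0.998, 0.001, 0.006]
contact_force: [8.8, -1.2, 2.6]
opening: 0.221
finger_force: 48.7
```

```bash
python3 m.py w_t5
```

```text
t 14.55 p [0.5147 0.2254 0.0297] toolx deg 173.04 tilt [ 0.0131  0.002  -0.9999] q6 -1.216 open 0.221 F [ 8.8 -1.2  2.6] ff 48.7
shift [ 1.3 -1.2  8.1] spin 0.00
tcp [-10.8  43.1]
[(277, 112), (277, 200)] [[-80.9, 43.2, 22.0], [-49.3, 43.2, 25.3]] pitch 5.5 narrow end x [-93.6 -94. ]
```

>>> {"api": "step_arm", "payload": {"commands": [{"x": 0.5,"y": -0.4,"z": 1,"spin": 0,"gripper": 1},{"x": 0.5,"y": -0.4,"z": 1,"spin": 0,"gripper": 1},{"x": 0,"y": 0,"z": 1,"spin": 0,"gripper": 1},{"x": 0,"y": 0,"z": 1,"spin": 0,"gripper": 1},{"x": 0,"y": 0,"z": 1,"spin": 0,"gripper": 1},{"x": 0,"y": 0,"z": 1,"spin": 0,"gripper": 1},{"x": 0,"y": 0,"z": 1,"spin": 0,"gripper": 1},{"x": 0,"y": 0,"z": 0,"spin": 0,"gripper": 1},{"x": 0,"y": 0,"z": 0,"spin": 0,"gripper": 1},{"x": 0,"y": 0,"z": 0,"spin": 0,"gripper": 1}]}}

```text
time: 15.6
eef_pos: [0.5151, 0.2251, 0.0233]
tcp_rot: [0.061, 0.998, 0.002, 0.008]
contact_force: [10.6, -1.4, 2.6]
opening: 0.218
finger_force: 48.7
```

```bash
python3 m.py w_t6
```

```text
t 15.60 p [0.5151 0.2251 0.0233] toolx deg 173.01 tilt [ 0.0168  0.003  -0.9999] q6 -1.216 open 0.218 F [10.6 -1.4  2.6] ff 48.7
shift [ 1.6 -0.8  1.7] spin -0.03
tcp [-10.4  42.8]
[(277, 113), (277, 203)] [[-80.2, 42.9, 21.4], [-48.5, 42.9, 22.0]] pitch 0.9 narrow end x [-92.9 -93.2]
```

>>> {"api": "step_arm", "payload": {"commands": [{"x": 0.4,"y": -0.4,"z": 0.7,"spin": 0,"gripper": 1},{"x": 0.4,"y": 0,"z": 0.7,"spin": 0,"gripper": 1},{"x": 0,"y": 0,"z": 0.7,"spin": 0,"gripper": 1},{"x": 0,"y": 0,"z": 0,"spin": 0,"gripper": 1},{"x": 0,"y": 0,"z": 0,"spin": 0,"gripper": 1},{"x": 0,"y": 0,"z": 0,"spin": 0,"gripper": 1},{"x": 0,"y": 0,"z": 0,"spin": 0,"gripper": 1},{"x": 0,"y": 0,"z": 0,"spin": 0,"gripper": 1},{"x": 0,"y": 0,"z": 0,"spin": 0,"gripper": 1},{"x": 0,"y": 0,"z": 0,"spin": 0,"gripper": 1}]}}

```text
time: 16.65
eef_pos: [0.515, 0.225, 0.0217]
tcp_rot: [0.061, 0.998, 0.002, 0.009]
contact_force: [10.6, -0.5, 3.3]
opening: 0.219
finger_force: 48.8
```

```bash
python3 m.py w_t7
```

```text
t 16.65 p [0.515  0.225  0.0217] toolx deg 173.00 tilt [ 0.0186  0.0036 -0.9998] q6 -1.216 open 0.219 F [10.6 -0.5  3.3] ff 48.8
shift [ 1.6 -0.7  0.1] spin -0.04
tcp [-10.4  42.7]
[(278, 113), (277, 204)] [[-80.3, 43.2, 21.1], [-48.4, 42.8, 21.0]] pitch -0.0 narrow end x [-93.  -93.1]
```

Flat on the floor and in front of the lip. Now I let the spring slide it under while I guide it.

>>> {"api": "step_arm", "payload": {"commands": [{"x": -1,"y": 0,"z": 0,"spin": 0,"gripper": 1},{"x": -1,"y": 0,"z": 0,"spin": 0,"gripper": 1},{"x": -1,"y": 0,"z": 0,"spin": 0,"gripper": 1},{"x": -1,"y": 0,"z": 0,"spin": 0,"gripper": 1},{"x": -1,"y": 0,"z": 0,"spin": 0,"gripper": 1},{"x": -1,"y": 0,"z": 0,"spin": 0,"gripper": 1},{"x": -1,"y": 0,"z": 0,"spin": 0,"gripper": 1},{"x": -1,"y": 0,"z": 0,"spin": 0,"gripper": 1},{"x": 0,"y": 0,"z": 0,"spin": 0,"gripper": 1},{"x": 0,"y": 0,"z": 0,"spin": 0,"gripper": 1}]}}

```text
time: 17.7
eef_pos: [0.5175, 0.2246, 0.0213]
tcp_rot: [0.061, 0.998, 0.002, 0.002]
contact_force: [-2.8, 1.2, 15.5]
opening: 0.22
finger_force: 50.4
```

```bash
python3 m.py w_t8
```

```text
t 17.70 p [0.5175 0.2246 0.0213] toolx deg 172.99 tilt [ 0.0038  0.0029 -1.    ] q6 -1.221 open 0.220 F [-2.8  1.2 15.5] ff 50.4
shift [ 4.  -0.7 -0.3] spin -0.05
tcp [-8.  42.7]
[(278, 113), (277, 204)] [[-77.8, 43.1, 20.8], [-45.9, 42.7, 20.8]] pitch -0.2 narrow end x [-90.5 -90.6]
```

>>> {"api": "step_arm", "payload": {"commands": [{"x": 0,"y": 0,"z": -0.5,"spin": 0,"gripper": 1},{"x": 0,"y": 0,"z": -0.5,"spin": 0,"gripper": 1},{"x": 0,"y": 0,"z": -0.5,"spin": 0,"gripper": 1},{"x": 0,"y": 0,"z": 0,"spin": 0,"gripper": 1},{"x": 0,"y": 0,"z": 0,"spin": 0,"gripper": 1},{"x": 0,"y": 0,"z": 0,"spin": 0,"gripper": 1},{"x": 0,"y": 0,"z": 0,"spin": 0,"gripper": 1},{"x": 0,"y": 0,"z": 0,"spin": 0,"gripper": 1},{"x": 0,"y": 0,"z": 0,"spin": 0,"gripper": 1},{"x": 0,"y": 0,"z": 0,"spin": 0,"gripper": 1}]}}

```text
time: 18.75
eef_pos: [0.518, 0.2244, 0.0213]
tcp_rot: [0.061, 0.998, 0.002, 0.003]
contact_force: [2.0, 3.3, 8.1]
opening: 0.219
finger_force: 49.4
```

```bash
python3 m.py w_t9; python3 - <<'E'
from h import *
c=pickle.load(open('w_t9.pkl','rb'))
print(held(c,[(268,235),(285,235),(268,300),(285,300),(268,345),(285,345),(268,365),(287,372)]))
for y in(120,200,240):
    print(y,c['color'][y,225:330,0].tolist())
print(c['z_map'][330:400:6,268].round(4))
E
```

```text
t 18.75 p [0.518  0.2244 0.0213] toolx deg 172.97 tilt [ 0.0064  0.0031 -1.    ] q6 -1.221 open 0.219 F [2.  3.3 8.1] ff 49.4
shift [ 4.6 -0.5 -0.3] spin -0.07
tcp [-7.4 42.5]
[(278, 113), (278, 204)] [[-77.2, 43.0, 21.1], [-45.4, 42.9, 21.0]] pitch -0.3 narrow end x [-89.9 -90.1]
[[-33.1  39.2  20.1]
 [-33.1  45.6  20. ]
 [ -5.8  38.9  19.9]
 [ -5.9  45.7  20.1]
 [ 14.9  38.7  20. ]
 [ 15.   45.7  19.8]
 [ 24.3  38.6  20.4]
 [ 27.8  46.6  20.4]]
120 [162, 162, 162, 162, 163, 162, 162, 163, 163, 163, 163, 165, 155, 110, 77, 80, 81, 81, 80, 75, 75, 76, 71, 59, 146, 210, 218, 216, 215, 215, 216, 217, 217, 205, 152, 72, 78, 80, 80, 80, 80, 81, 81, 81, 77, 64, 64, 132, 199, 218, 220, 218, 218, 218, 218, 219, 219, 217, 203, 133, 75, 80, 82, 82, 83, 82, 81, 82, 81, 81, 79, 74, 165, 223, 218, 216, 216, 217, 218, 205, 146, 134, 98, 78, 81, 80, 75, 126, 174, 170, 169, 169, 169, 169, 169, 169, 169, 169, 169, 169, 170, 169, 169, 169, 168]
200 [98, 97, 98, 98, 98, 98, 99, 99, 99, 99, 97, 122, 155, 153, 155, 139, 67, 77, 79, 79, 78, 72, 70, 70, 62, 98, 182, 221, 216, 216, 216, 217, 217, 208, 166,
[... 192 characters left out ...]
18, 220, 204, 122, 77, 81, 80, 77, 117, 161, 157, 156, 156, 156, 156, 155, 156, 156, 155, 154, 154, 155, 155, 154, 155, 155, 154, 154]
240 [40, 41, 41, 42, 43, 42, 44, 44, 45, 45, 44, 46, 47, 47, 47, 48, 49, 50, 51, 51, 52, 53, 53, 54, 53, 52, 101, 150, 151, 150, 149, 150, 150, 150, 151, 151, 150, 147, 179, 219, 216, 216, 216, 216, 216, 216, 216, 216, 216, 216, 216, 216, 216, 216, 216, 216, 216, 216, 216, 216, 216, 216, 216, 216, 216, 216, 216, 216, 216, 216, 216, 216, 216, 216, 216, 216, 217, 218, 200, 116, 62, 66, 66, 66, 64, 65, 63, 63, 63, 63, 63, 62, 61, 61, 61, 60, 59, 59, 60, 59, 59, 59, 58, 57, 57]
[0.1475 0.1511 0.1496 0.1514 0.1508 0.1519 0.1538 0.1541 0.1543 0.1566
 0.0788 0.078 ]
```

>>> {"api": "step_arm", "payload": {"commands": [{"x": -1,"y": -0.3,"z": -0.5,"spin": 0,"gripper": 1},{"x": -1,"y": -0.3,"z": -0.3,"spin": 0,"gripper": 1},{"x": -1,"y": 0,"z": 0,"spin": 0,"gripper": 1},{"x": -1,"y": 0,"z": 0,"spin": 0,"gripper": 1},{"x": 0,"y": 0,"z": 0,"spin": 0,"gripper": 1},{"x": 0,"y": 0,"z": 0,"spin": 0,"gripper": 1},{"x": 0,"y": 0,"z": 0,"spin": 0,"gripper": 1},{"x": 0,"y": 0,"z": 0,"spin": 0,"gripper": 1},{"x": 0,"y": 0,"z": 0,"spin": 0,"gripper": 1},{"x": 0,"y": 0,"z": 0,"spin": 0,"gripper": 1}]}}

```text
time: 19.8
eef_pos: [0.5211, 0.2232, 0.0213]
tcp_rot: [0.062, 0.998, 0.002, 0.002]
contact_force: [2.3, 3.3, 5.6]
opening: 0.22
finger_force: 49.2
```

```bash
python3 m.py w_t10
```

```text
t 19.80 p [0.5211 0.2232 0.0213] toolx deg 172.93 tilt [ 0.0046  0.0031 -1.    ] q6 -1.224 open 0.220 F [2.3 3.3 5.6] ff 49.2
shift [ 7.8  0.3 -0.3] spin -0.11
tcp [-4.2 41.7]
[(279, 113), (278, 204)] [[-74.0, 42.6, 20.8], [-42.1, 42.2, 20.9]] pitch -0.1 narrow end x [-86.7 -86.8]
```

>>> {"api": "step_arm", "payload": {"commands": [{"x": -0.7,"y": 0,"z": -0.3,"spin": 0,"gripper": 1},{"x": -0.7,"y": 0,"z": 0,"spin": 0,"gripper": 1},{"x": 0,"y": 0,"z": 0,"spin": 0,"gripper": 1},{"x": 0,"y": 0,"z": 0,"spin": 0,"gripper": 1},{"x": 0,"y": 0,"z": 0,"spin": 0,"gripper": 0.5},{"x": 0,"y": 0,"z": 0,"spin": 0,"gripper": 0.4},{"x": 0,"y": 0,"z": 0,"spin": 0,"gripper": 0.3},{"x": 0,"y": 0,"z": 0,"spin": 0,"gripper": 0.2},{"x": 0,"y": 0,"z": 0,"spin": 0,"gripper": 0.1},{"x": 0,"y": 0,"z": 0,"spin": 0,"gripper": 0}]}}

```text
time: 20.85
eef_pos: [0.5191, 0.2213, 0.0183]
tcp_rot: [0.061, 0.998, -0.0, -0.001]
contact_force: [-0.6, -0.2, -0.1]
opening: 0.502
finger_force: 0.0
```

```bash
python3 m.py w_t11
```

```text
t 20.85 p [0.5191 0.2213 0.0183] toolx deg 173.04 tilt [-2.9e-03 -6.0e-04 -1.0e+00] q6 -1.226 open 0.502 F [-0.6 -0.2 -0.1] ff 0.0
shift [ 6.1  2.4 -3.3] spin 0.00
tcp [-5.9 39.6]
[(284, 122), (283, 214)] [[-72.9, 42.0, 21.1], [-40.8, 41.8, 20.9]] pitch -0.2 narrow end x [-85.6 -85.5]
```

>>> {"api": "step_arm", "payload": {"commands": [{"x": 0,"y": 0,"z": -8,"spin": 0,"gripper": 0},{"x": 0,"y": 0,"z": -20,"spin": 0,"gripper": 0},{"x": 0,"y": 0,"z": -35,"spin": 0,"gripper": 0},{"x": 0,"y": 0,"z": -40,"spin": 0,"gripper": 0},{"x": 10,"y": 0,"z": -40,"spin": 0,"gripper": 0},{"x": 25,"y": 0,"z": -30,"spin": 0,"gripper": 0},{"x": 15,"y": 0,"z": -12,"spin": 0,"gripper": 0},{"x": 0,"y": 0,"z": 0,"spin": 0,"gripper": 0},{"x": 0,"y": 0,"z": 0,"spin": 0,"gripper": 0},{"x": 0,"y": 0,"z": 0,"spin": 0,"gripper": 0}]}}

```text
time: 21.9
eef_pos: [0.4705, 0.2275, 0.2029]
tcp_rot: [0.061, 0.998, -0.0, -0.001]
contact_force: [0.4, 0.5, -1.0]
opening: 0.497
finger_force: 0.0
```

```bash
python3 - <<'E'
from h import *
c=grab('w_tray3');go((.5042,-.1055),.016,-12.1)
E
```

```text
t 21.95 p [0.4705 0.2274 0.2027] toolx deg 173.03 tilt [-2.7e-03 -7.0e-04 -1.0e+00] q6 -1.193 open 0.505 F [-0.3  0.5 -0.3] ff 0.0
shift [ -74.4 -326.2  186.9] spin 5.13
```

View pics/w_tray3.png

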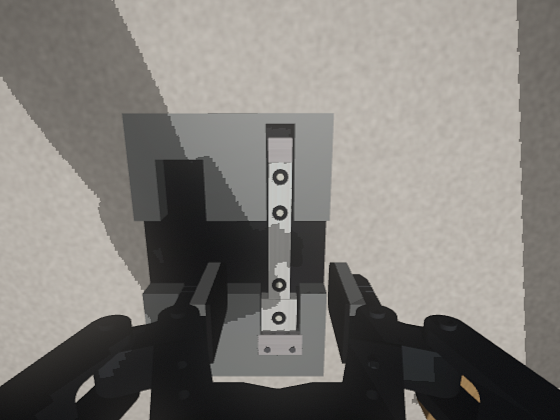

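The bar lies home: its head runs in under the lip (lip edge at row 335) and the stop bears on the narrow end at row 162. Now the brush.

>>> {"api": "step_arm", "payload": {"commands": [{"x": -6,"y": -26,"z": 0,"spin": 0,"gripper": 0},{"x": -10,"y": -45,"z": 0,"spin": 0,"gripper": 0},{"x": -10,"y": -45,"z": 0,"spin": 0,"gripper": 0},{"x": -10,"y": -45,"z": 0,"spin": 0,"gripper": 0},{"x": -10,"y": -45,"z": 0,"spin": 0,"gripper": 0},{"x": -10,"y": -45,"z": 0,"spin": 0,"gripper": 0},{"x": -9,"y": -40,"z": 0,"spin": 0,"gripper": 0},{"x": -6,"y": -24,"z": 10,"spin": 0,"gripper": 0},{"x": -3,"y": -11,"z": 30,"spin": 5.1,"gripper": 0},{"x": 0,"y": 0,"z": 35,"spin": 0,"gripper": 0}]}}

```text
time: 22.95
eef_pos: [0.5059, -0.1075, 0.1289]
tcp_rot: [0.107, 0.994, -0.001, 0.001]
contact_force: [0.7, -0.1, -0.1]
opening: 0.499
finger_force: 0.0
```

>>> {"api": "step_arm", "payload": {"commands": [{"x": 0,"y": 0,"z": 15,"spin": 0,"gripper": 0},{"x": 0,"y": 0,"z": 0,"spin": 0,"gripper": 0},{"x": 0,"y": 0,"z": 0,"spin": 0,"gripper": 0},{"x": 0,"y": 0,"z": 0,"spin": 0,"gripper": 0},{"x": 0,"y": 0,"z": 0,"spin": 0,"gripper": 0},{"x": 0,"y": 0,"z": 0,"spin": 0,"gripper": 0},{"x": 0,"y": 0,"z": 0,"spin": 0,"gripper": 0},{"x": 0,"y": 0,"z": 0,"spin": 0,"gripper": 0},{"x": 0,"y": 0,"z": 0,"spin": 0,"gripper": 0},{"x": 0,"y": 0,"z": 0,"spin": 0,"gripper": 0}]}}

```text
time: 23.95
eef_pos: [0.5047, -0.1048, 0.1144]
tcp_rot: [0.105, 0.994, -0.0, 0.0]
contact_force: [-0.3, 0.1, 0.0]
opening: 0.496
finger_force: 0.0
```

```bash
python3 - <<'E'
from h import *
go((.5042,-.1055),.016,-12.1)
c=grab('w_br');im=c['color'];hsv=cv2.cvtColor(im,cv2.COLOR_RGB2HSV)
m=((hsv[:,:,1]>90)&(hsv[:,:,0]<25)).astype(np.uint8);m[:,:200]=0;m[:,360:]=0
for q in cv2.findContours(m,0,1)[0]:
  if cv2.contourArea(q)>100:
    W=(ray(c,q[:,0],.014,c['pose'])[:,:2]*1000).astype(np.float32);r=cv2.minAreaRect(W);print(np.round(r[0],1),np.round(r[1],1),r[2],cv2.boundingRect(q),'min x',W[W[:,0].argmin()])
E
```

```text
t 23.95 p [ 0.5047 -0.1048  0.1144] toolx deg 167.95 tilt [ 0. -0. -1.] q6 -1.762 open 0.496 F [-0.3  0.1  0. ] ff 0.0
shift [ 0.4 -0.8 98.4] spin 0.05
[ 557.5 -113.2] [34.7 35.5] 77.8724594116211 (256, 273, 51, 47) min x [ 536.698   -125.64421]
[466.8 -93.8] [ 15.  112.2] 77.97796630859375 (269, 67, 26, 181) min x [410.89703  -87.064705]
```

```bash
python3 - <<'E'
from h import *
go((.5050,-.1020),.016,-12.07)
E
```

```text
t 24.00 p [ 0.5047 -0.1048  0.1143] toolx deg 167.95 tilt [-0. -0. -1.] q6 -1.762 open 0.504 F [ 0.  -0.3 -0.5] ff 0.0
shift [ 0.3  2.8 98.3] spin 0.02
```

>>> {"api": "step_arm", "payload": {"commands": [{"x": 0.3,"y": 2.8,"z": 10,"spin": 0,"gripper": 0},{"x": 0,"y": 0,"z": 30,"spin": 0,"gripper": 0},{"x": 0,"y": 0,"z": 30,"spin": 0,"gripper": 0},{"x": 0,"y": 0,"z": 18,"spin": 0,"gripper": 0},{"x": 0,"y": 0,"z": 7,"spin": 0,"gripper": 0},{"x": 0,"y": 0,"z": 3.3,"spin": 0,"gripper": 0},{"x": 0,"y": 0,"z": 0,"spin": 0,"gripper": 0},{"x": 0,"y": 0,"z": 0,"spin": 0,"gripper": 0.3},{"x": 0,"y": 0,"z": 0,"spin": 0,"gripper": 0.5},{"x": 0,"y": 0,"z": 0,"spin": 0,"gripper": 0.6}], "force": 40}}

```text
time: 25.0
eef_pos: [0.5056, -0.1022, 0.0169]
tcp_rot: [0.105, 0.994, -0.0, 0.001]
contact_force: [-0.9, -0.5, 0.0]
opening: 0.195
finger_force: 0.0
```

>>> {"api": "step_arm", "payload": {"commands": [{"x": 0,"y": 0,"z": 0,"spin": 0,"gripper": 0.8},{"x": 0,"y": 0,"z": 0,"spin": 0,"gripper": 1},{"x": 0,"y": 0,"z": 0,"spin": 0,"gripper": 1},{"x": 0,"y": 0,"z": -5,"spin": 0,"gripper": 1},{"x": 0,"y": 0,"z": -20,"spin": 0,"gripper": 1},{"x": 0,"y": 0,"z": -35,"spin": 0,"gripper": 1},{"x": 0,"y": 0,"z": -40,"spin": 0,"gripper": 1},{"x": 0,"y": 0,"z": -30,"spin": 0,"gripper": 1},{"x": 0,"y": 0,"z": -15,"spin": 0,"gripper": 1},{"x": 0,"y": 0,"z": 0,"spin": 0,"gripper": 1}]}}

```text
time: 26.0
eef_pos: [0.5061, -0.1024, 0.1631]
tcp_rot: [0.105, 0.994, -0.001, 0.002]
contact_force: [0.4, -0.6, -0.5]
opening: 0.171
finger_force: 41.1
```

```bash
python3 - <<'E'
from h import *
go(tw(-12,-42),.022,-6.96)
E
```

```text
t 26.00 p [ 0.5061 -0.1024  0.1631] toolx deg 167.95 tilt [ 0.0042 -0.0017 -1.    ] q6 -1.757 open 0.171 F [ 0.4 -0.6 -0.5] ff 41.1
shift [ 54.3 237.6 140.7] spin -5.09
```

>>> {"api": "step_arm", "payload": {"commands": [{"x": 5,"y": 20,"z": 0,"spin": 0,"gripper": 1},{"x": 10,"y": 45,"z": 0,"spin": 0,"gripper": 1},{"x": 10,"y": 45,"z": 0,"spin": 0,"gripper": 1},{"x": 10,"y": 45,"z": 0,"spin": 0,"gripper": 1},{"x": 10,"y": 45,"z": 0,"spin": 0,"gripper": 1},{"x": 6,"y": 25,"z": 0,"spin": 0,"gripper": 1},{"x": 3.3,"y": 12.6,"z": 0,"spin": 3,"gripper": 1},{"x": 0,"y": 0,"z": 0,"spin": 7,"gripper": 1},{"x": 0,"y": 0,"z": 0,"spin": 8.5,"gripper": 1},{"x": 0,"y": 0,"z": 0,"spin": 8.5,"gripper": 1}]}}

```text
time: 27.0
eef_pos: [0.4998, 0.1418, 0.1579]
tcp_rot: [0.337, 0.942, -0.001, -0.002]
contact_force: [-0.5, -1.1, -1.6]
opening: 0.171
finger_force: 41.1
```

>>> {"api": "step_arm", "payload": {"commands": [{"x": 0,"y": 0,"z": 0,"spin": 8.5,"gripper": 1},{"x": 0,"y": 0,"z": 0,"spin": 8.5,"gripper": 1},{"x": 0,"y": 0,"z": 0,"spin": 8.5,"gripper": 1},{"x": 0,"y": 0,"z": 0,"spin": 8.5,"gripper": 1},{"x": 0,"y": 0,"z": 0,"spin": 8.5,"gripper": 1},{"x": 0,"y": 0,"z": 0,"spin": 8.5,"gripper": 1},{"x": 0,"y": 0,"z": 0,"spin": 8.5,"gripper": 1},{"x": 0,"y": 0,"z": 0,"spin": 8.5,"gripper": 1},{"x": 0,"y": 0,"z": 0,"spin": 8.5,"gripper": 1},{"x": 0,"y": 0,"z": 0,"spin": 8.5,"gripper": 1}]}}

```text
time: 28.0
eef_pos: [0.4998, 0.1415, 0.1578]
tcp_rot: [0.885, 0.466, -0.002, -0.001]
contact_force: [-0.3, -0.8, -0.6]
opening: 0.173
finger_force: 41.1
```

>>> {"api": "step_arm", "payload": {"commands": [{"x": 0,"y": 0,"z": 0,"spin": 8.5,"gripper": 1},{"x": 0,"y": 0,"z": 0,"spin": 8.5,"gripper": 1},{"x": 0,"y": 0,"z": 0,"spin": 8.5,"gripper": 1},{"x": 0,"y": 0,"z": 0,"spin": 8.5,"gripper": 1},{"x": 0,"y": 0,"z": 0,"spin": 8.5,"gripper": 1},{"x": 0,"y": 0,"z": 0,"spin": 8.5,"gripper": 1},{"x": 0,"y": 0,"z": 0,"spin": 6,"gripper": 1},{"x": 0,"y": 0,"z": 0,"spin": 3,"gripper": 1},{"x": 0,"y": 0,"z": 0,"spin": 2,"gripper": 1},{"x": 0,"y": 0,"z": 0,"spin": 0,"gripper": 1}]}}

```text
time: 29.0
eef_pos: [0.5, 0.1415, 0.1582]
tcp_rot: [0.999, -0.053, -0.002, 0.0]
contact_force: [0.0, 0.3, -0.7]
opening: 0.171
finger_force: 41.1
```

```bash
python3 - <<'E'
from h import *
go(tw(-12,-42),.060,-6.96)
E
```

```text
t 29.00 p [0.5    0.1415 0.1582] toolx deg -6.05 tilt [-4.9e-03 -4.0e-04 -1.0e+00] q6 1.757 open 0.171 F [ 0.   0.3 -0.7] ff 41.1
shift [ 3.7  0.  98.2] spin 0.91
```

>>> {"api": "step_arm", "payload": {"commands": [{"x": 3.7,"y": 0,"z": 10,"spin": 0.9,"gripper": 1},{"x": 0,"y": 0,"z": 25,"spin": 0,"gripper": 1},{"x": 0,"y": 0,"z": 25,"spin": 0,"gripper": 1},{"x": 0,"y": 0,"z": 15,"spin": 0,"gripper": 1},{"x": 0,"y": 0,"z": 8,"spin": 0,"gripper": 1},{"x": 0,"y": 0,"z": 0,"spin": 0,"gripper": 1},{"x": 0,"y": 0,"z": 0,"spin": 0,"gripper": 1},{"x": 0,"y": 0,"z": 0,"spin": 0,"gripper": 1},{"x": 0,"y": 0,"z": 0,"spin": 0,"gripper": 1},{"x": 0,"y": 0,"z": 0,"spin": 0,"gripper": 1}]}}

```text
time: 30.0
eef_pos: [0.5057, 0.1414, 0.0789]
tcp_rot: [0.998, -0.061, 0.001, -0.0]
contact_force: [-0.3, -0.1, 0.4]
opening: 0.173
finger_force: 41.1
```

```bash
cat > b.py <<'E'
from h import *
import sys
go(tw(-12,-42),.022,-6.96)
c=grab(sys.argv[1]);p=c['pose'][0];print('tcp',(TR['R'].T@(p[:2]-TR['t'])*1000).round(1))
hsv=cv2.cvtColor(c['color'],cv2.COLOR_RGB2HSV);m=((hsv[:,:,1]>90)&(hsv[:,:,0]<25)).astype(np.uint8);m[:,:230]=0;m[:,330:]=0
q=max(cv2.findContours(m,0,1)[0],key=cv2.contourArea);x,y,W,H=cv2.boundingRect(q);print(x,y,W,H)
pts=[]
for r in range(y+6,y+H-10,25):
    xs=np.where(m[r])[0];pts.append((int(round((xs.min()+xs.max())/2)),r))
xs=np.where(m[y+6])[0];pts=[((xs.min()+xs.max())//2,y+4)]+pts
print(held(c,pts).tolist())
E
python3 b.py w_b1
```

```text
t 30.00 p [0.5057 0.1414 0.0789] toolx deg -6.95 tilt [ 1.6e-03  2.0e-04 -1.0e+00] q6 1.771 open 0.173 F [-0.3 -0.1  0.4] ff 41.1
shift [-2.6  0.7 56.9] spin 0.01
tcp [ -9.5 -41.4]
255 31 46 301
[[83.3, -41.2, 75.7], [82.7, -41.5, 76.0], [75.0, -41.2, 76.6], [67.1, -41.1, 76.2], [58.9, -41.5, 76.2], [50.4, -41.1, 76.4], [41.6, -41.1, 76.1], [32.5, -41.1, 76.1], [23.0, -41.1, 76.1], [13.1, -41.5, 76.2], [2.8, -41.1, 76.2], [-8.0, -41.1, 76.0], [-19.1, -41.1, 76.1]]
```

View pics/w_b1.png

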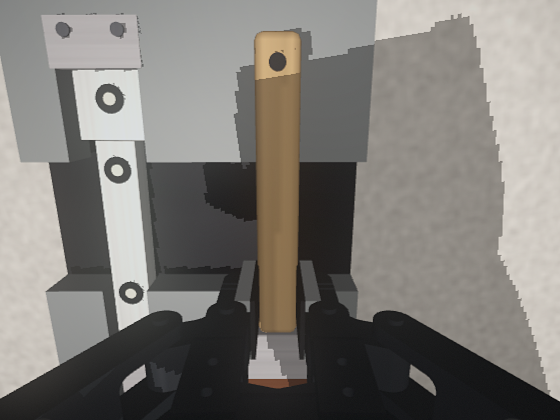

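The brush is level over its slot: handle end at (277,31), handle centre column 277, and the bar's head is under the lip at (92,42). Lowering it.

>>> {"api": "step_arm", "payload": {"commands": [{"x": 0,"y": 0.7,"z": 6,"spin": 0,"gripper": 1},{"x": 0,"y": 0,"z": 12,"spin": 0,"gripper": 1},{"x": 0,"y": 0,"z": 12,"spin": 0,"gripper": 1},{"x": 0,"y": 0,"z": 8,"spin": 0,"gripper": 1},{"x": 0,"y": 0,"z": 6,"spin": 0,"gripper": 1},{"x": 0,"y": 0,"z": 5,"spin": 0,"gripper": 1},{"x": 0,"y": 0,"z": 2,"spin": 0,"gripper": 1},{"x": 0,"y": 0,"z": 0,"spin": 0,"gripper": 1},{"x": 0,"y": 0,"z": 0,"spin": 0,"gripper": 1},{"x": 0,"y": 0,"z": 0,"spin": 0,"gripper": 1}]}}

```text
time: 31.05
eef_pos: [0.5056, 0.1407, 0.0275]
tcp_rot: [0.998, -0.061, 0.001, -0.0]
contact_force: [1.0, -0.1, -1.3]
opening: 0.17
finger_force: 41.1
```

```bash
python3 b.py w_b2
```

```text
t 31.05 p [0.5056 0.1407 0.0275] toolx deg -6.95 tilt [ 1.1e-03  1.0e-04 -1.0e+00] q6 1.770 open 0.170 F [ 1.  -0.1 -1.3] ff 41.1
shift [-2.4 -0.1  5.5] spin 0.01
tcp [ -9.6 -42.1]
254 31 47 301
[[83.3, -41.9, 24.2], [82.6, -41.9, 24.4], [74.9, -41.9, 25.3], [67.0, -42.2, 24.9], [58.8, -42.2, 25.1], [50.3, -42.2, 24.9], [41.5, -42.2, 24.6], [32.4, -41.9, 24.9], [22.9, -41.8, 24.9], [13.0, -41.8, 24.8], [2.7, -41.8, 24.7], [-8.0, -41.8, 24.8], [-19.2, -41.8, 24.9]]
```

Already inside the slot and centred; about 4.5 mm to go.

>>> {"api": "step_arm", "payload": {"commands": [{"x": 0,"y": 0,"z": 1.5,"spin": 0,"gripper": 1},{"x": 0,"y": 0,"z": 1.5,"spin": 0,"gripper": 1},{"x": 0,"y": 0,"z": 0.8,"spin": 0,"gripper": 1},{"x": 0,"y": 0,"z": 0.5,"spin": 0,"gripper": 1},{"x": 0,"y": 0,"z": 0,"spin": 0,"gripper": 1},{"x": 0,"y": 0,"z": 0,"spin": 0,"gripper": 1},{"x": 0,"y": 0,"z": 0,"spin": 0,"gripper": 1},{"x": 0,"y": 0,"z": 0,"spin": 0,"gripper": 1},{"x": 0,"y": 0,"z": 0,"spin": 0,"gripper": 1},{"x": 0,"y": 0,"z": 0,"spin": 0,"gripper": 1}]}}

```text
time: 32.1
eef_pos: [0.5051, 0.1406, 0.023]
tcp_rot: [0.998, -0.061, -0.0, 0.0]
contact_force: [-3.1, -0.2, 4.8]
opening: 0.17
finger_force: 41.7
```

```bash
python3 b.py w_b3
```

```text
t 32.10 p [0.5051 0.1406 0.023 ] toolx deg -6.95 tilt [-4.e-04 -1.e-04 -1.e+00] q6 1.770 open 0.170 F [-3.1 -0.2  4.8] ff 41.7
shift [-1.9 -0.2  1. ] spin 0.01
tcp [-10.1 -42.2]
254 31 47 301
[[82.8, -42.0, 19.6], [82.1, -42.0, 19.8], [74.4, -42.0, 20.6], [66.5, -42.3, 20.2], [58.3, -42.0, 20.2], [49.8, -42.3, 20.3], [41.0, -42.3, 20.2], [31.9, -42.0, 20.2], [22.4, -42.0, 20.3], [12.4, -42.0, 20.1], [2.2, -41.9, 20.4], [-8.4, -41.9, 20.5], [-19.7, -41.9, 20.2]]
```

>>> {"api": "step_arm", "payload": {"commands": [{"x": 0,"y": 0,"z": -0.3,"spin": 0,"gripper": 1},{"x": 0,"y": 0,"z": 0,"spin": 0,"gripper": 0.6},{"x": 0,"y": 0,"z": 0,"spin": 0,"gripper": 0.5},{"x": 0,"y": 0,"z": 0,"spin": 0,"gripper": 0.4},{"x": 0,"y": 0,"z": 0,"spin": 0,"gripper": 0.3},{"x": 0,"y": 0,"z": 0,"spin": 0,"gripper": 0.2},{"x": 0,"y": 0,"z": 0,"spin": 0,"gripper": 0.1},{"x": 0,"y": 0,"z": 0,"spin": 0,"gripper": 0.1},{"x": 0,"y": 0,"z": -4,"spin": 0,"gripper": 0.1},{"x": 0,"y": 0,"z": -10,"spin": 0,"gripper": 0.1}]}}

```text
time: 33.15
eef_pos: [0.5043, 0.1406, 0.0367]
tcp_rot: [0.998, -0.061, -0.001, 0.0]
contact_force: [0.5, 0.4, 0.1]
opening: 0.454
finger_force: 0.0
```

>>> {"api": "step_arm", "payload": {"commands": [{"x": 0,"y": 0,"z": -25,"spin": 0,"gripper": 0.1},{"x": 0,"y": 0,"z": -40,"spin": 0,"gripper": 0.1},{"x": 0,"y": 0,"z": -40,"spin": 0,"gripper": 0.1},{"x": 0,"y": 0,"z": -40,"spin": 0,"gripper": 0.1},{"x": 0,"y": 0,"z": -30,"spin": 0,"gripper": 0.1},{"x": 0,"y": 0,"z": -15,"spin": 0,"gripper": 0.1},{"x": 0,"y": 0,"z": 0,"spin": 0,"gripper": 0.1},{"x": 0,"y": 0,"z": 0,"spin": 0,"gripper": 0.1},{"x": 0,"y": 0,"z": 0,"spin": 0,"gripper": 0.1},{"x": 0,"y": 0,"z": 0,"spin": 0,"gripper": 0.1}]}}

```text
time: 34.15
eef_pos: [0.5041, 0.1405, 0.2247]
tcp_rot: [0.998, -0.061, -0.002, 0.0]
contact_force: [0.2, 0.1, -0.3]
opening: 0.449
finger_force: 0.0
```

```bash
python3 - <<'E'
from h import *
c=grab('w_end');go((.4,.2))
hsv=cv2.cvtColor(c['color'],cv2.COLOR_RGB2HSV);m=((hsv[:,:,1]>90)&(hsv[:,:,0]<25)).astype(np.uint8)
toT=lambda W:(W[:,:2]-TR['t'])@TR['R']*1000
for q in cv2.findContours(m,0,1)[0]:
  if cv2.contourArea(q)>150:
    t=toT(ray(c,q[:,0],.02,c['pose']));print('wood',t.min(0).round(1),t.max(0).round(1),'top z',np.median([h[2] for h in held(c,[tuple(int(v) for v in q[:,0].mean(0))])]))
# bar targets: dark rings in the bar compartment
P=[]
for x in(-72,-40,30,64.4):
    pass
g=cv2.cvtColor(c['color'],cv2.COLOR_RGB2GRAY);C=cv2.HoughCircles(g,cv2.HOUGH_GRADIENT,1,12,param1=120,param2=12,minRadius=4,maxRadius=11)
if C is not None:
    for x,y,r in C[0]:
        t=toT(ray(c,[(x,y)],.02,c['pose']))[0]
        if abs(t[1]-42)<4: print('target',t.round(1),held(c,[(int(x),int(y))])[0,2])
E
```

```text
t 34.20 p [0.5043 0.1405 0.225 ] toolx deg -6.96 tilt [-3.5e-03 -3.0e-04 -1.0e+00] q6 1.770 open 0.450 F [ 0.3 -0.7  0.2] ff 0.0
shift [-110.7  -46.4    0.3] 
wood [-83.5 -59.6] [-52.3 -24.3] top z 18.5
wood [-29.5 -49.6] [ 83.9 -33.9] top z 20.0
target [-39.8  42.1] 21.0
target [64.7 41. ] 20.9
target [-71.3  42.3] 21.1
target [29.5 41.9] 21.1
```

```bash
python3 -c "
from plant import *
print(sign_off())"
```

```text
the job is handed in; nothing more can be done
None
```

The job is handed in at about 34 s: the bar lies flat with its head home under the keeper lip and the stop on its narrow end, and the brush lies flat in its compartment with its bristles at the wide end (camera-checked; no verdict was returned).

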